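# Start the UV curing box

### The arm

A 6-joint arm with a two-finger parallel gripper is mounted at the origin on a cart in front of the work surface, level with it; the furniture and walls round the work are solid. World frame = base frame: x ahead of the robot, y to its left, z up, the work surface at z = 0. Lengths are in mm, angles in degrees, forces in N, time in s.
With the tool pointing down it reaches from about 350 to 850 mm from the base axis. Payload 8.1 kg.
Tool frame: the origin (TCP) lies on the centre line of the jaws, within the pads' length; the fingertips stand r.tip_extent ahead of it and the grasp point (between the pads) lies 8 mm behind it (r.tip_extent is the distance from the TCP to the fingertips, in mm); z points along the fingers, y is the direction in which the jaws open and shut (so a half turn about z gives the same grasp; the last joint's range is limited). The gripper opens to 85 mm and grips with 20 to 120 N. Pads are 22 mm wide; open, the fingers measure 114 mm over their backs; the gripper's body (76 mm by 85 mm) begins 54 mm behind the grasp point. The pads swing forward as they close: fully open they stand 13 mm farther back than shut.
Start: joints at [-69.981, 7.471, 85.268, -0, 87.261, -4.893], TCP at [252.757, -544.168, 242.292] pointing down, gripper open.
Joint ranges: [-169.43, 169.43], [-51.17, 129.36], [1.28, 143.12], [-76.62, 256.62], [0, 156.53], [-152.29, 152.29]. Speed limits (degrees/s): [136.94, 136.94, 159.86, 180, 180, 180].

### API

Orientations are given as [roll, pitch, yaw] about the fixed x, y, z axes, in that order (R = Rz(yaw) Ry(pitch) Rx(roll)).
In Python, from bench import sense, optics, hand_in, spotter, r gives the robot as it stands.
- The arm moves only by the tool apply_moves, never from a script. Its argument "series" is a list of rows, each a list of 3 entries, a list of its own where there are three numbers: the opening, from 0 (shut) to 1 (fully open), then the shift along the world's x, y, z in m, then the turn about the world's z in rad. In form: [[grip, [x, y, z], turn], ...]. A call has 1 to 5 rows; each row is the pose to reach, as a shift and turn from the pose measured when the call began; what a row does not reach only later rows make up. A row lasts 1/8 s, in which the tool goes at most 62.5 mm and 10.7 degrees, less where a joint would pass 70% of its speed; a pose out of reach is approached as far as the arm can. A call with a gripper value outside its range is refused whole. The fingers move at their own pace and stop on an object; "grip_force" is the grip in N (left out, the last holds). Time passes only in rows, so rows that repeat a pose let the fingers close. It gives the time, the measured TCP pose, the force and the opening at its end, in the units of the state.
- sense(): the state, without advancing time (a new reading comes with each control period).
- optics.snapshot(name): name is "side" or "top" or "wrist"; returns a dict with "color" (384x512x3 uint8, blue, green, red), "intrinsics" (3x3 intrinsics, pixels), "rvec" (rotation vector, rad) and "tvec" (3), from world to camera coordinates, as OpenCV has them. Camera axes: x right, y down, z forward; pixel columns grow to the right and rows downward; lengths in mm; the calibration is good to about 2 mm. The wrist camera is an equidistant fisheye: a pixel r from the principal point sees the ray r / f radians off the axis. A picture is of the moment at which its call begins. There is no depth.
- hand_in(): hands the job in, once; it reports no verdict.
Trained networks look in a picture, given as the dict that the camera call returned (one of the last four; its "shot" number tells which), for a name from the list of things; names that differ only in an ending like _2 or _b are one class to them, and where a whole thing is asked for, a point or a joint stands for the part that bears it (a point fixed in the world has none). Each returns a list of dicts, best first, with "p" (0 to 1); they miss things now and then, are a little off and sometimes report something else, mostly with a low value. They report only what shows in the picture. A call takes as long as a camera call.
- spotter.search_frame(picture, query): "xyz" ([x, y, z] in mm, in the coordinates of the camera as it stood for that picture, good to about 4 mm: the middle of the surface that is visible of it).
- spotter.masks_of(picture, query): "mask" (384x512 bool, what is visible of it).
The state is a dict: "time": time; "joint_pos": joint angles; "qd": joint speeds; "joint_efforts": joint torques, N m; "tool_pos": TCP position; "tcp_rot": TCP orientation; "ft_force": force on the tool from outside, world axes, zero at the start; "wrist_torque": the same for the moment, N m; "finger_gap": finger opening in mm.
Only numpy, scipy, OpenCV 4.12 (cv2) and the standard library are available. Lean on these libraries where they do the work, as an engineer would, in place of code of your own. Each camera call takes 0.05 s, during which the arm holds its last target.

### The job

Start the UV curing box with the ring patterns in it: push its sprung lid down until the latch catches and the lid stays shut by itself, then tip the power rocker to on (the end with the bar, nearest the robot, fully down), then press the large round start key right down and let it come up again. Press only: nothing is to be lifted, and leave the box where it stands, do not touch the latch's thumb tab or press the small square stop key, and do not disturb the things around it.

Things in the scene. Friction and masses are not known exactly. Their poses are not given: they have to be found in the camera images.
- curing_box: White UV curing box on rubber feet, loose, 2.2 kg, 230 x 230 mm. Origin: centre of its underside, on the table; x to its back (lid hinge), y to its left, z up. Rear: open mirror-lined chamber, x -40 to +110 mm, rim 110 mm high, under the lid. Front: control panel, x -118 to -36 mm, sloping 0.15 rad down to the front, face 88 mm high at x -77. Left to right: rocker, latch tab, start key, stop key
- lid (a joint): Lid angle, rad: 0 shut, 0.5 to 0.8 at the start, grows as the front edge rises. White frame 230 mm wide, amber window flush with its top, 148 mm from hinge to front edge. A spring lifts it: 2 to 5 N near its front edge push it down. Over the last 15 mm at the edge the latch hook springs over its roller. Latched it stays below 0.02; unlatched it rises to about 0.5
- lid_hinge (a point): Point on the lid's hinge axis, middle of its back edge, at box x = +105 mm, 111 mm above the table; the axis runs along the box's y
- lid_press (a point): Point on top of the lid, moving with it, in the middle of its width, 105 mm from the hinge axis (42 mm behind the front edge): a good place to push. With the lid shut it lies 122 mm above the table and 0.105 m straight in front of the hinge
- latch: Black latch lever in the middle between panel and lid; origin on its pivot, 86 mm above the table. Its hook stands up to 127 mm above the table just in front of the lid's edge; its thumb tab (28 mm wide, top 102 mm above the table) reaches 11 to 29 mm forward of the pivot. Pushing the tab would release the lid: not to be touched
- rocker (a joint): Angle of the power rocker, rad: 0 off (front end up), 0.36 on (front end fully down). A sprung detent holds it at either end and it snaps over past the middle; it takes about 3 N on its end
- rocker_on_end (a point): On top of the rocker's front end (with a moulded bar, nearest the robot; the other end has a ring), 14 mm from the pivot, moving with it. Black rocker 36 mm long (along the box's x), 22 mm wide, dished top, left on the panel. From off to on this point goes 5 mm down, to 9 mm above the panel face
- start_key (a joint): Travel of the start key, m: 0 up, 0.004 fully down; springs back, 1.6 N at first and 3.2 N fully down
- start_key_top (a point): Centre of the top of the start key, moving with it: white round key, 22 mm across, standing 9.5 mm off the panel; moves down square to the panel
- stop_key (a joint): Travel of the stop key, m: 0 up, 0.004 fully down, springs back. White square key, 14 mm, at the right end of the panel, 46 mm to the right of the start key. Not to be pressed
- ring_box: Bystander: small light grey ring box, 54 x 50 x 43 mm, standing right of the curing box. Origin: centre of its underside
- flat_pliers: Bystander: flat-nose pliers with black handles, 134 mm long, 9 mm high, lying in front of the curing box. Origin: centre of the underside
- flux_bottle: Bystander: brown dropper bottle, 34 mm across, 94 mm high, standing near the table's left front corner (a similar one stands far back). Origin: centre of its underside

How it is judged:
By the outcome, as a careful person would: the job done as asked, in the order asked, and still so for the second after the job is handed in, with the robot touching nothing.
It also fails if it takes over 45 s, if anything falls off the work surface, if the arm or the gripper's body presses on something with over 40 N, if the wrist force passes 120 N, or if a joint passes its speed limit or range.

## Working session

There is one attempt and no reset: what is moved stays moved. The work goes in short steps, Python scripts to look and compute and a tool call to move; the robot and the scene stay as the last step left them, time stands still between calls to the robot, and variables do not carry over. Pictures are saved under pics/ and viewed, and the job is handed in when it is done.

Besides the shell and the picture viewer there is one more tool, called by a JSON object that holds its "api" and its "payload". apply_moves: Moves the arm, as the interface text tells. Its arguments: {"type":"object","properties":{"series":{"type":"array"},"grip_force":{"type":"number"}},"required":["series"]}

```bash
mkdir -p pics; ls
cat > h.py <<'E'
import numpy as np,cv2
from bench import sense,optics,hand_in,spotter,r
def w(p,xyz):
    R=cv2.Rodrigues(np.array(p['rvec'],float))[0]
    return R.T@(np.array(xyz,float)-np.array(p['tvec'],float).ravel())
def proj(p,X):
    return cv2.projectPoints(np.array(X,float).reshape(-1,3),np.array(p['rvec'],float),np.array(p['tvec'],float),np.array(p['intrinsics'],float),None)[0].reshape(-1,2)
def ray(p,uv,z):
    R=cv2.Rodrigues(np.array(p['rvec'],float))[0];K=np.array(p['intrinsics'],float)
    d=R.T@np.linalg.inv(K)@np.array([*uv,1.]);c=-R.T@np.array(p['tvec'],float).ravel()
    return c+d*(z-c[2])/d[2]
E
python3 - <<'E'
from h import *
s=sense();print(s['time'],s['tool_pos'],s['tcp_rot'],s['finger_gap'],r.tip_extent)
for n in('top','side'):
    p=optics.snapshot(n);cv2.imwrite(f'pics/{n}0.png',p['color'])
    for q in('curing_box','lid_hinge','lid_press','latch','rocker','rocker_on_end','start_key','start_key_top','stop_key','ring_box','flat_pliers','flux_bottle'):
        try:
            o=spotter.search_frame(p,q)
            print(n,q,[(np.round(w(p,a['xyz'])).tolist(),round(a['p'],2)) for a in o[:2]])
        except Exception as e: print(n,q,e)
print(sense()['time'])
E
```

```text
pics
0.0 [ 252.59518003 -543.66346117  241.26389505] [-1.79895644e+02 -1.05682734e-02  2.49137830e+01] 85.52257528222123 11.0
top curing_box [([522.0, -36.0, 127.0], 0.61)]
top lid_hinge [([520.0, -38.0, 123.0], 0.63)]
top lid_press [([565.0, -26.0, 167.0], 0.67)]
top latch [([465.0, -43.0, 103.0], 0.6)]
top rocker []
top rocker_on_end []
top start_key []
top start_key_top []
top stop_key [([366.0, 49.0, 10.0], 0.29)]
top ring_box [([457.0, -261.0, 39.0], 0.86)]
top flat_pliers [([363.0, 50.0, 7.0], 0.49), ([523.0, -33.0, 127.0], 0.22)]
top flux_bottle [([388.0, 253.0, 56.0], 0.68)]
side curing_box [([533.0, 55.0, 84.0], 0.9)]
side lid_hinge [([531.0, 52.0, 86.0], 0.55)]
side lid_press [([563.0, -2.0, 157.0], 0.9), ([532.0, 54.0, 87.0], 0.69)]
side latch [([463.0, -28.0, 107.0], 0.39)]
side rocker [([438.0, 41.0, 95.0], 0.48)]
side rocker_on_end [([436.0, 40.0, 94.0], 0.63)]
side start_key []
side start_key_top []
side stop_key []
side ring_box [([451.0, -255.0, 38.0], 0.52)]
side flat_pliers [([364.0, 54.0, 6.0], 0.46)]
side flux_bottle [([391.0, 275.0, 46.0], 0.64)]
1.3
```

View pics/top0.png

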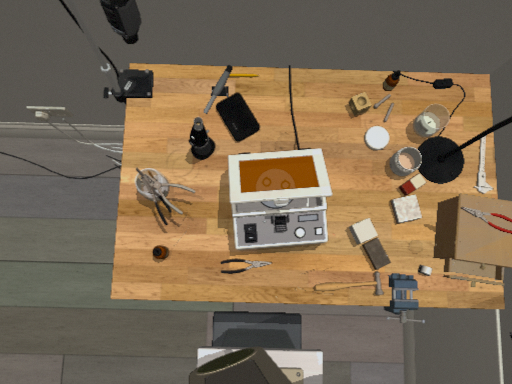

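View pics/side0.png

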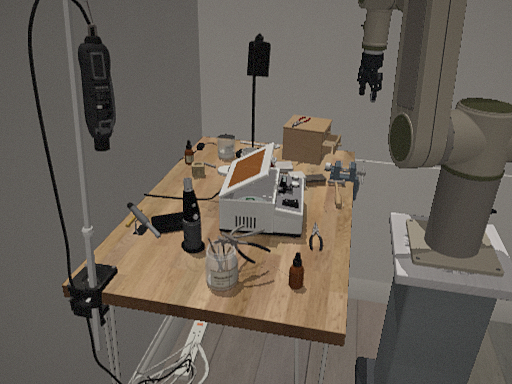

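Run:
```python
import cv2
i=cv2.imread('pics/top0.png')[140:260,215:345]
cv2.imwrite('pics/top0z.png',cv2.resize(i,None,fx=5,fy=5,interpolation=cv2.INTER_CUBIC))
```

```text
(no output)
```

View pics/top0z.png

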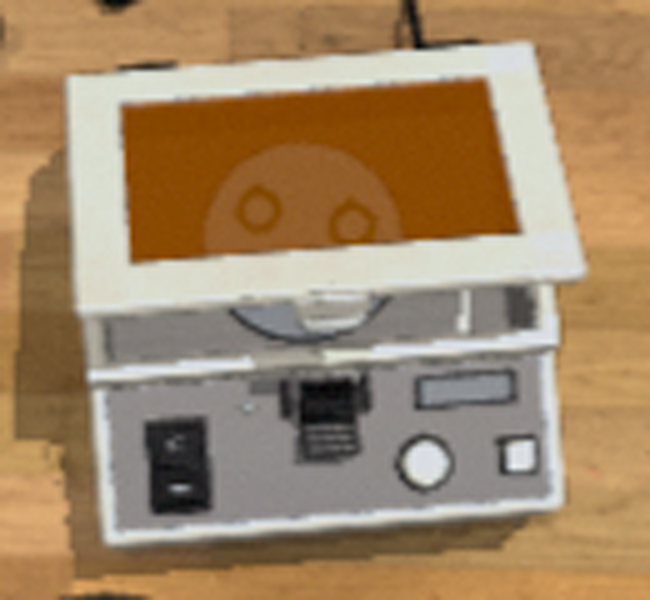

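Run:
```python
from h import *
p=optics.snapshot('top')
f=lambda u,v:(215+u/5-.4,140+v/5-.4)
for n,u,v,z in[('start',425,462,97.5),('stop',519,454,96),('rock',180,465,98),('rockfront',180,490,93),('FL',105,543,82),('FR',562,508,82),('RL',90,378,110),('RR',557,343,110),('tab',328,450,101),('hook',326,395,110),('hingeL',68,78,115),('hingeR',532,45,115)]:
    print(n,np.round(ray(p,f(u,v),z),1))
a=ray(p,f(425,462),97.5);b=ray(p,f(519,454),96);print(np.linalg.norm(a-b))
```

```text
start [443.  -88.3  97.5]
stop [ 448.4 -134.1   96. ]
rock [438.   30.4  98. ]
rockfront [426.3  30.1  93. ]
FL [400.1  65.9  82. ]
FR [ 423.6 -157.5   82. ]
RL [477.7  74.9 110. ]
RR [ 501.4 -150.1  110. ]
tab [447.2 -40.9 101. ]
hook [472.8 -38.8 110. ]
hingeL [624.4  91.  115. ]
hingeR [ 648.3 -136.5  115. ]
46.18357706538776
```

{"api": "apply_moves", "payload": {"series": [[0,[0,0,0.06],0],[0,[0.02,0.06,0.12],0],[0,[0.04,0.12,0.14],0],[0,[0.06,0.18,0.14],0],[0,[0.07,0.24,0.14],0]]}}

```text
time: 1.98
tool_pos: [318.4, -325.8, 382.4]
tcp_rot: [179.9, -0.0, 24.9]
ft_force: [1.3, -0.2, -1.1]
finger_gap: -0.0
```

{"api": "apply_moves", "payload": {"series": [[0,[0.02,0.06,-0.01],-0.15],[0,[0.04,0.12,-0.02],-0.33],[0,[0.06,0.18,-0.03],-0.33],[0,[0.07,0.24,-0.04],-0.33],[0,[0.07,0.27,-0.04],-0.33]]}}

```text
time: 2.6
tool_pos: [388.2, -53.3, 341.8]
tcp_rot: [179.9, -0.0, 6.1]
ft_force: [0.1, -0.2, -0.6]
finger_gap: -0.1
```

Run:
```python
from h import *
s=sense();print(s['time'],s['tool_pos'],s['tcp_rot'])
p=optics.snapshot('wrist');cv2.imwrite('pics/w1.png',cv2.resize(p['color'],None,fx=1.56,fy=1.56))
R=cv2.Rodrigues(np.array(p['rvec'],float))[0];print(p['intrinsics'],-R.T@np.array(p['tvec']).ravel(),R)
for q in('lid_press','latch','rocker','rocker_on_end','start_key','start_key_top','stop_key'):
    o=spotter.search_frame(p,q)
    print(q,[(np.round(w(p,a['xyz'])).tolist(),round(a['p'],2)) for a in o[:2]])
```

```text
2.6 [388.18156798 -53.33739728 341.83618145] [ 1.79917631e+02 -2.90730652e-02  6.07689519e+00]
[[297.31863964   0.         257.16709288]
 [  0.         297.31863964 192.55518718]
 [  0.           0.           1.        ]] [456.37317783 -46.08373103 472.01709514] [[ 1.05288266e-01 -9.94441442e-01  7.74452824e-04]
 [-9.57821850e-01 -1.01201646e-01  2.68952656e-01]
 [-2.67379291e-01 -2.90593466e-02 -9.63153087e-01]]
lid_press [([538.0, -37.0, 178.0], 0.79)]
latch [([463.0, -41.0, 110.0], 0.61)]
rocker [([437.0, 34.0, 98.0], 0.9)]
rocker_on_end [([432.0, 30.0, 95.0], 0.79)]
start_key [([442.0, -86.0, 92.0], 0.47)]
start_key_top [([442.0, -90.0, 93.0], 0.7), ([506.0, -35.0, 109.0], 0.16)]
stop_key []
```

View pics/w1.png

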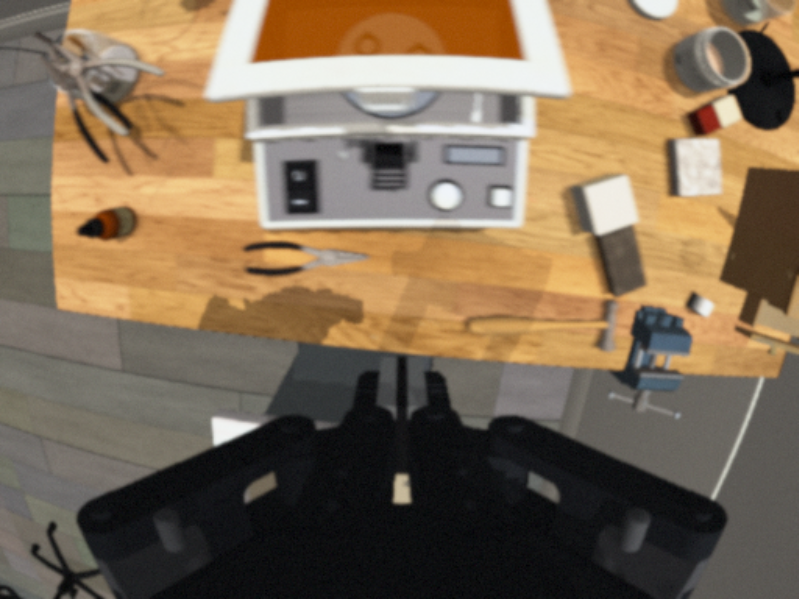

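```bash
cat >> h.py <<'E'
def fray(p,uv,z):
    R=cv2.Rodrigues(np.array(p['rvec'],float))[0];K=np.array(p['intrinsics'],float)
    x=(uv[0]-K[0,2])/K[0,0];y=(uv[1]-K[1,2])/K[1,1];t=np.hypot(x,y)
    d=R.T@np.array([x/t*np.sin(t),y/t*np.sin(t),np.cos(t)]);c=-R.T@np.array(p['tvec'],float).ravel()
    return c+d*(z-c[2])/d[2]
def box(P,o=(529.2,-33.5),a=np.radians(6.05)):
    d=np.array(P[:2])-o;return np.round([d@[np.cos(a),np.sin(a)],d@[-np.sin(a),np.cos(a)]],1)
E
python3 - <<'E'
from h import *
p=optics.snapshot('wrist')
c=p['color'];i=c[60:160,140:360];cv2.imwrite('pics/w1z.png',cv2.resize(i,None,fx=3.6,fy=3.6,interpolation=cv2.INTER_CUBIC))
for n,u,v,z in[('start',446,195,97),('stop',501,196,96),('rock',301,187,98),('rockF',301,212,94),('rockB',301,160,102),('FL',268,226,82),('FR',520,226,82)]:
    P=fray(p,(u/1.5625,v/1.5625),z);print(n,np.round(P,1),box(P))
E
```

```text
start [443.9 -87.4  97. ] [-90.5 -44.6]
stop [ 448.8 -132.6   96. ] [-90.4 -90.1]
rock [439.7  30.1  98. ] [-82.3  72.7]
rockF [418.8  29.4  94. ] [-103.2   74.2]
rockB [461.7  31.1 102. ] [-60.4  71.3]
FL [403.3  60.6  82. ] [-115.2  106.9]
FR [ 425.1 -155.9   82. ] [-116.5 -110.7]
```

View pics/w1z.png

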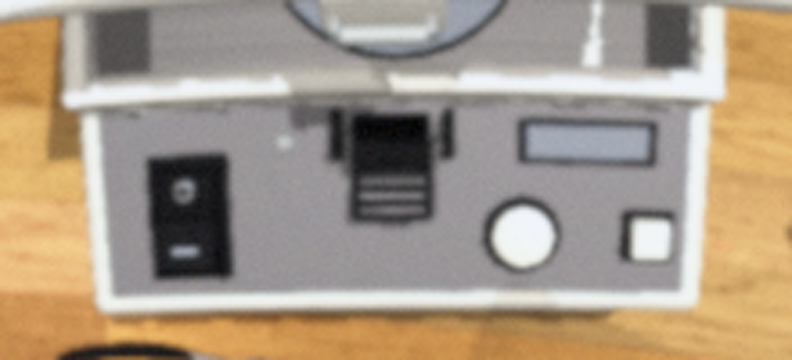

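{"api": "apply_moves", "payload": {"series": [[0,[0.05,0.007,0],0],[0,[0.1,0.014,-0.03],0],[0,[0.146,0.02,-0.07],0],[0,[0.146,0.02,-0.11],0],[0,[0.146,0.02,-0.12],0]]}}

```text
time: 3.68
tool_pos: [532.5, -37.4, 218.6]
tcp_rot: [180.0, 0.3, 5.8]
ft_force: [-0.1, -0.1, 0.1]
finger_gap: 0.0
```

{"api": "apply_moves", "payload": {"series": [[0,[0,0,-0.01],0],[0,[0,0,-0.02],0],[0,[0,0,-0.03],0],[0,[0,0,-0.04],0],[0,[0,0,-0.04],0]]}}

```text
time: 4.3
tool_pos: [532.1, -37.3, 177.8]
tcp_rot: [180.0, 0.4, 5.8]
ft_force: [-0.5, -0.6, 0.9]
finger_gap: -0.1
```

Run:
```python
from h import *
p=optics.snapshot('side');cv2.imwrite('pics/s2.png',cv2.resize(p['color'][120:260,190:390],None,fx=4,fy=4));print(sense()['ft_force'],sense()['tool_pos'])
```

```text
[-0.16474929  0.31955883  0.53673588] [532.31741291 -37.3502632  178.33248507]
```

View pics/s2.png

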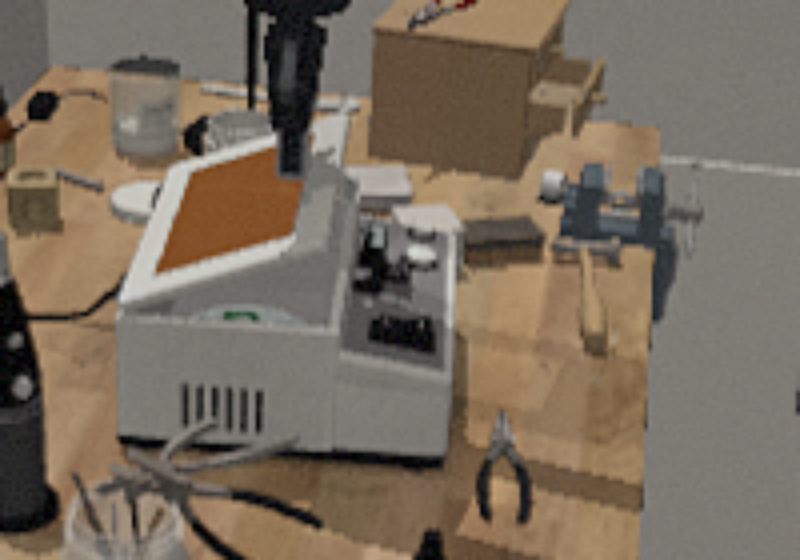

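The tip (crop px 292,172) is at or just above the lid window near its front edge, well clear of the latch. Pushing on down.

{"api": "apply_moves", "payload": {"series": [[0,[0.002,0.004,-0.008],0],[0,[0.002,0.004,-0.016],0],[0,[0.002,0.004,-0.024],0],[0,[0.002,0.004,-0.032],0],[0,[0.002,0.004,-0.034],0]]}}

```text
time: 4.97
tool_pos: [533.8, -33.3, 143.5]
tcp_rot: [-180.0, 0.4, 5.8]
ft_force: [-2.2, 0.3, 2.9]
finger_gap: -0.3
```

{"api": "apply_moves", "payload": {"series": [[0,[0,0,-0.003],0],[0,[0,0,-0.006],0],[0,[0,0,-0.008],0],[0,[0,0,-0.01],0]]}}

```text
time: 5.48
tool_pos: [533.9, -33.4, 133.3]
tcp_rot: [-180.0, 0.4, 5.8]
ft_force: [-2.2, 0.1, 3.2]
finger_gap: -0.2
```

{"api": "apply_moves", "payload": {"series": [[0,[0,0,-0.001],0],[0,[0,0,-0.002],0],[0,[0,0,-0.003],0]]}}

```text
time: 5.85
tool_pos: [534.0, -33.4, 132.7]
tcp_rot: [180.0, 0.4, 5.8]
ft_force: [-15.0, 0.5, 26.8]
finger_gap: 0.9
```

{"api": "apply_moves", "payload": {"series": [[0,[0,0,-0.001],0],[0,[0,0,-0.002],0]]}}

```text
time: 6.1
tool_pos: [534.3, -33.4, 132.7]
tcp_rot: [180.0, 0.4, 5.8]
ft_force: [-12.8, 0.6, 23.2]
finger_gap: 0.1
```

{"api": "apply_moves", "payload": {"series": [[0,[0,0,0.003],0],[0,[0,0,0.01],0],[0,[0,0,0.04],0],[0,[-0.02,0,0.09],0],[0,[-0.04,0,0.12],0]]}}

```text
time: 6.72
tool_pos: [494.6, -33.5, 255.4]
tcp_rot: [179.9, 0.2, 5.8]
ft_force: [0.6, 0.0, 0.6]
finger_gap: -0.2
```

Run:
```python
from h import *
p=optics.snapshot('side');cv2.imwrite('pics/s3.png',cv2.resize(p['color'][120:260,190:390],None,fx=4,fy=4));print(sense()['ft_force'],sense()['tool_pos'])
p=optics.snapshot('top');cv2.imwrite('pics/t3.png',cv2.resize(p['color'][140:260,215:345],None,fx=5,fy=5,interpolation=cv2.INTER_CUBIC))
```

```text
[ 2.54186319 -0.72302616  4.24577097] [494.39115223 -33.63181241 259.38974134]
```

View pics/s3.png

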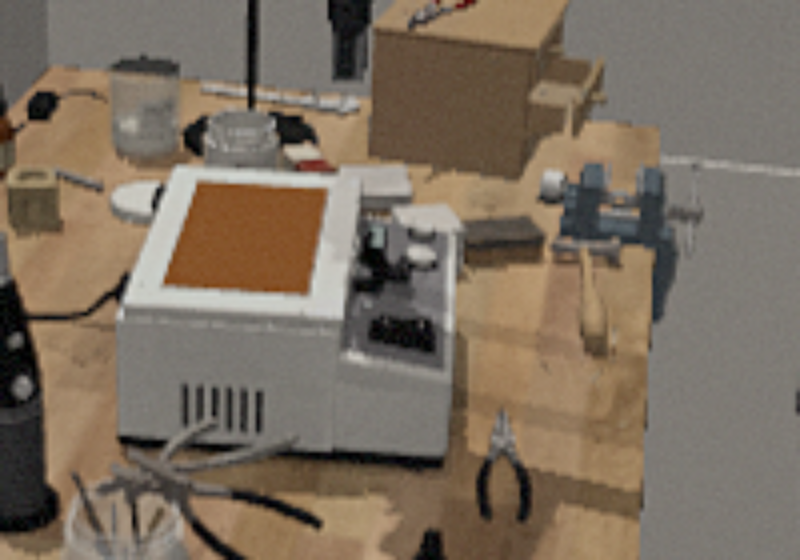

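View pics/t3.png

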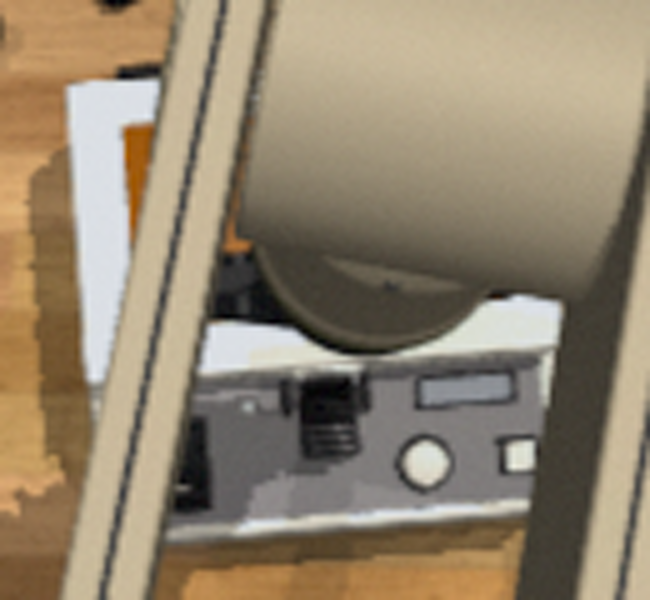

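{"api": "apply_moves", "payload": {"series": [[0,[-0.03,0.025,0],0],[0,[-0.06,0.05,0],0],[0,[-0.073,0.062,-0.03],0],[0,[-0.073,0.062,-0.08],0],[0,[-0.073,0.062,-0.12],0]]}}

```text
time: 7.45
tool_pos: [421.6, 28.7, 135.0]
tcp_rot: [179.9, 0.0, 5.8]
ft_force: [-0.5, -0.8, 0.1]
finger_gap: 0.2
```

{"api": "apply_moves", "payload": {"series": [[0,[0,0,-0.01],0],[0,[0,0,-0.015],0],[0,[0,0,-0.018],0],[0,[0,0,-0.018],0]]}}

```text
time: 7.95
tool_pos: [422.5, 28.6, 118.2]
tcp_rot: [179.9, -0.1, 5.8]
ft_force: [0.1, 0.9, 0.2]
finger_gap: 0.3
```

Run:
```python
from h import *
print(sense()['ft_force'],sense()['tool_pos'])
p=optics.snapshot('wrist');cv2.imwrite('pics/w4.png',cv2.resize(p['color'],None,fx=1.56,fy=1.56))
p=optics.snapshot('side');cv2.imwrite('pics/s4.png',cv2.resize(p['color'][120:260,190:390],None,fx=4,fy=4))
```

```text
[0.13787216 0.89804438 0.15171032] [422.52966415  28.57191486 118.15939818]
```

View pics/w4.png

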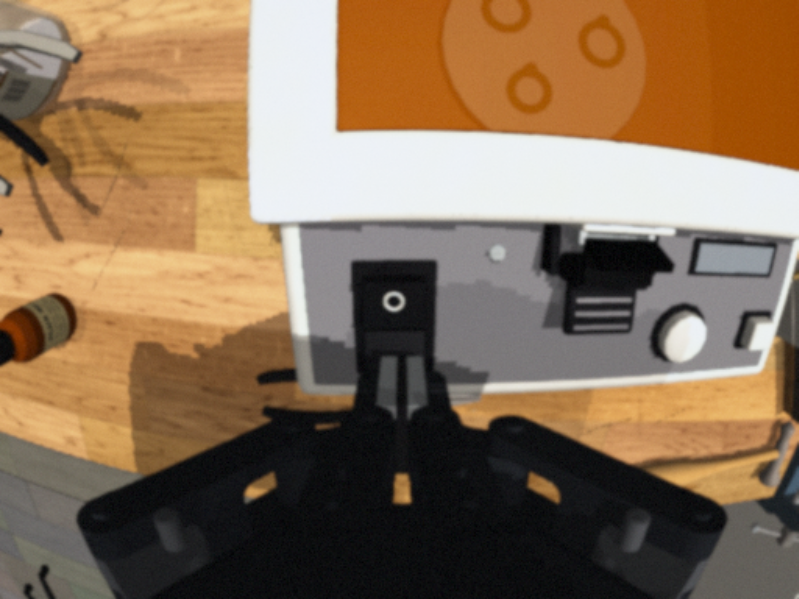

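View pics/s4.png

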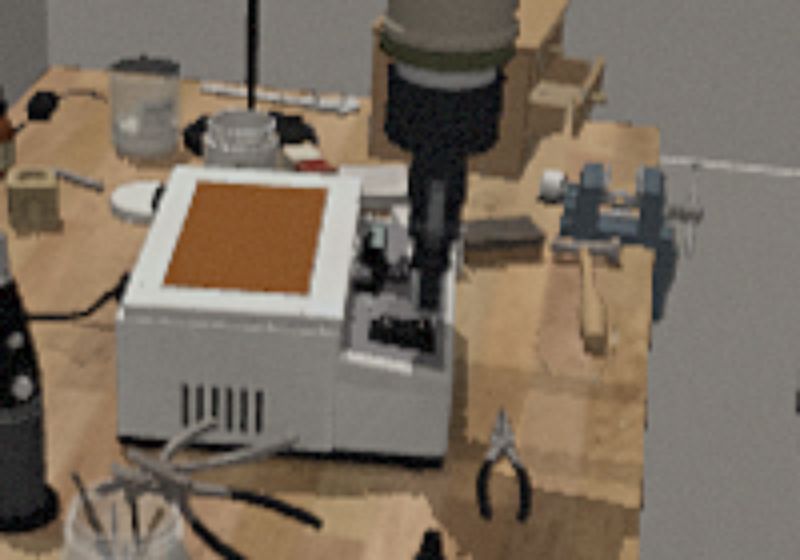

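Lid stays shut. The tip is over the rocker's front end (wrist px 400,355), centred across it. Pressing.

{"api": "apply_moves", "payload": {"series": [[0,[0,0,-0.003],0],[0,[0,0,-0.006],0],[0,[0,0,-0.008],0],[0,[0,0,-0.01],0]]}}

```text
time: 8.55
tool_pos: [422.2, 28.6, 107.9]
tcp_rot: [179.9, -0.0, 5.8]
ft_force: [-0.5, -0.8, 1.5]
finger_gap: -0.0
```

{"api": "apply_moves", "payload": {"series": [[0,[0,0,-0.001],0],[0,[0,0,-0.002],0],[0,[0,0,-0.003],0]]}}

```text
time: 8.93
tool_pos: [422.4, 28.6, 105.4]
tcp_rot: [179.9, -0.1, 5.8]
ft_force: [-4.9, -0.2, 11.3]
finger_gap: 0.1
```

{"api": "apply_moves", "payload": {"series": [[0,[0,0,-0.001],0],[0,[0,0,-0.001],0]]}}

```text
time: 9.18
tool_pos: [422.4, 28.6, 105.3]
tcp_rot: [179.9, -0.0, 5.8]
ft_force: [-6.9, 0.5, 11.2]
finger_gap: 0.3
```

{"api": "apply_moves", "payload": {"series": [[0,[0,0,0.003],0],[0,[0,0,0.015],0],[0,[-0.02,0,0.06],0],[0,[-0.04,0,0.09],0],[0,[-0.04,0,0.09],0]]}}

```text
time: 9.8
tool_pos: [383.7, 28.5, 198.9]
tcp_rot: [179.8, -0.4, 5.8]
ft_force: [0.7, -0.3, 0.1]
finger_gap: 0.1
```

Run:
```python
from h import *
print(sense()['ft_force'],sense()['tool_pos'])
p=optics.snapshot('wrist');cv2.imwrite('pics/w5.png',cv2.resize(p['color'],None,fx=1.56,fy=1.56))
P=fray(p,(0,0),97)
p=optics.snapshot('side');cv2.imwrite('pics/s5.png',cv2.resize(p['color'][170:220,260,].reshape(50,1,3) if 0 else p['color'][150:250,230:330],None,fx=6,fy=6,interpolation=cv2.INTER_CUBIC))
```

```text
[ 0.67363989 -0.28837184  0.11153513] [383.71192906  28.54878195 198.87550857]
```

View pics/w5.png

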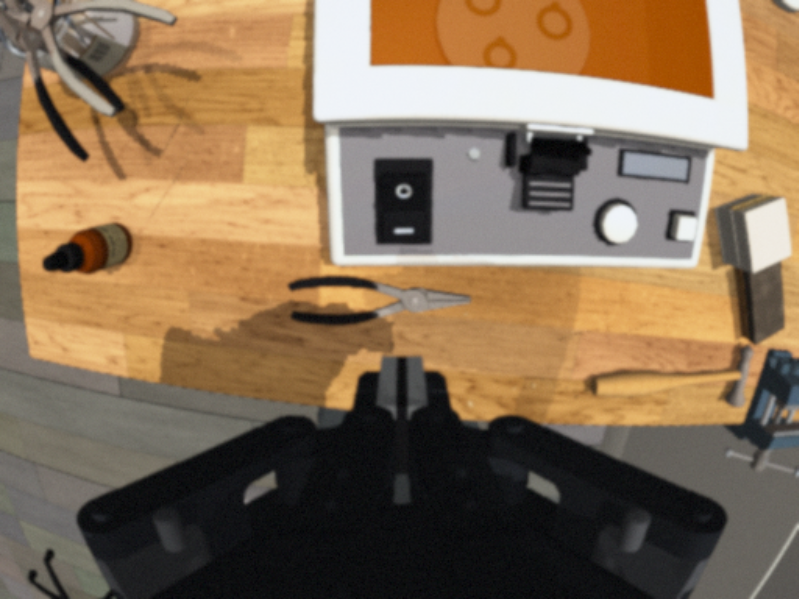

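View pics/s5.png

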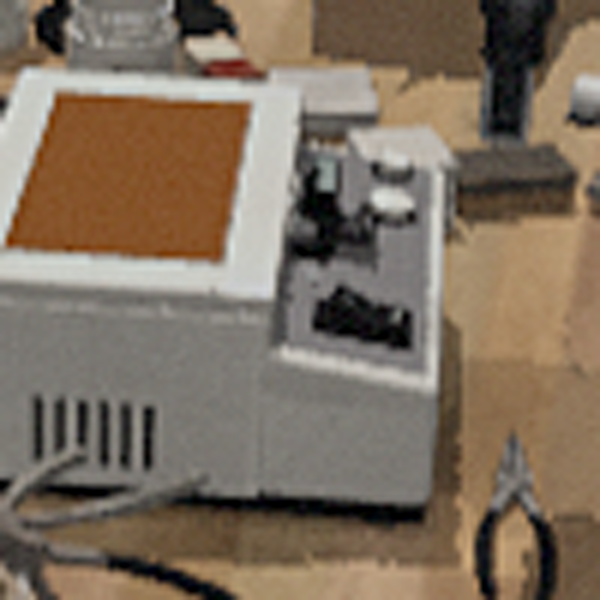

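Run:
```python
from h import *
a=cv2.imread('pics/side0.png')[190:215,275:310];
p=optics.snapshot('side');b=p['color'][190:215,275:310]
cv2.imwrite('pics/cmp.png',np.hstack([cv2.resize(x,None,fx=11,fy=11,interpolation=cv2.INTER_CUBIC) for x in(a,b)]))
p=optics.snapshot('wrist')
for n,u,v,z in[('start',617,223,96),('stop',684,227,95),('rock',404,202,98)]:
    P=fray(p,(u/1.5625,v/1.5625),z);print(n,np.round(P,1),box(P))
```

```text
start [441.3 -80.6  96. ] [-92.3 -37.6]
stop [ 446.1 -125.9   95. ] [-92.4 -83.1]
rock [437.4  32.9  98. ] [-84.3  75.7]
```

View pics/cmp.png

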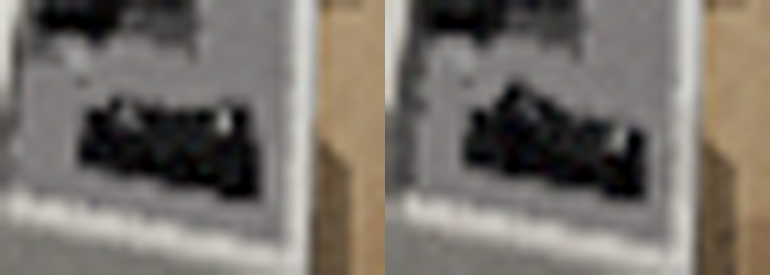

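{"api": "apply_moves", "payload": {"series": [[0,[0,-0.04,0],0],[0,[0,-0.08,0],0],[0,[0,-0.115,0],0],[0,[0,-0.115,0],0]]}}

```text
time: 10.5
tool_pos: [381.6, -88.0, 193.2]
tcp_rot: [179.9, 0.2, 5.6]
ft_force: [-0.3, 0.3, -0.4]
finger_gap: 0.4
```

Run:
```python
from h import *
print(sense()['tool_pos'])
p=optics.snapshot('wrist');cv2.imwrite('pics/w6.png',cv2.resize(p['color'],None,fx=1.5625,fy=1.5625))
for q in('start_key_top','stop_key'):
    print(q,[(np.round(w(p,a['xyz'])).tolist(),round(a['p'],2)) for a in spotter.search_frame(p,q)[:2]])
p=optics.snapshot('top');cv2.imwrite('pics/t6.png',cv2.resize(p['color'][140:260,215:345],None,fx=5,fy=5,interpolation=cv2.INTER_CUBIC))
```

```text
[381.61113873 -87.98735733 193.2463091 ]
start_key_top [([442.0, -89.0, 94.0], 0.84), ([472.0, -47.0, 97.0], 0.5)]
stop_key [([453.0, -130.0, 96.0], 0.77)]
```

View pics/w6.png

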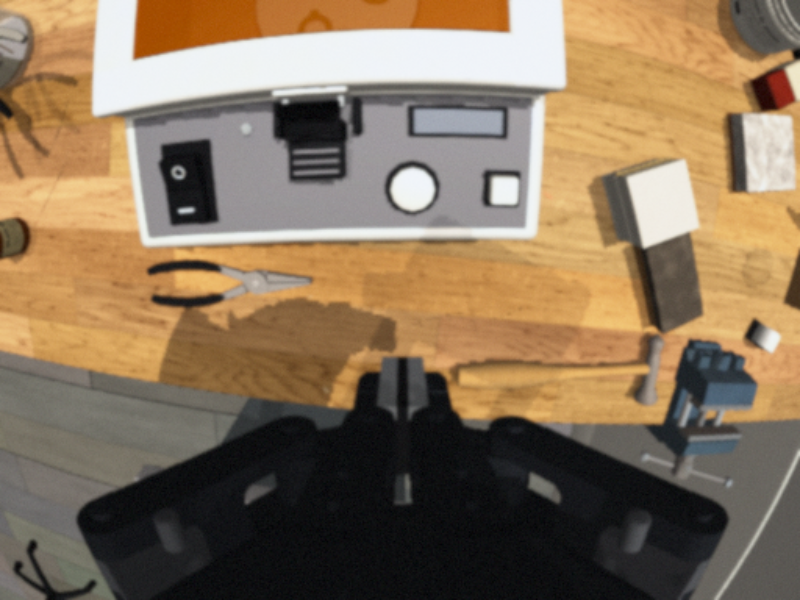

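View pics/t6.png

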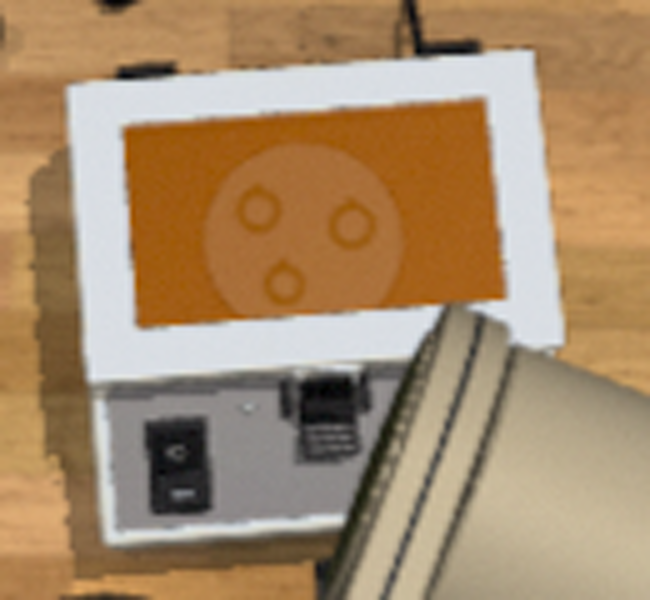

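{"api": "apply_moves", "payload": {"series": [[0,[0.04,0,0],0],[0,[0.061,0.0005,-0.02],0],[0,[0.061,0.0005,-0.05],0],[0,[0.061,0.0005,-0.07],0],[0,[0.061,0.0005,-0.075],0]]}}

```text
time: 11.32
tool_pos: [441.9, -83.7, 117.1]
tcp_rot: [-180.0, 0.3, 6.0]
ft_force: [-0.3, 0.2, -0.0]
finger_gap: 0.2
```

Run:
```python
from h import *
print(sense()['tool_pos'],sense()['ft_force'])
p=optics.snapshot('wrist');cv2.imwrite('pics/w7.png',cv2.resize(p['color'],None,fx=1.5625,fy=1.5625))
```

```text
[441.9165549  -83.67137322 117.13149443] [-0.33882921  0.21923655 -0.03652957]
```

View pics/w7.png

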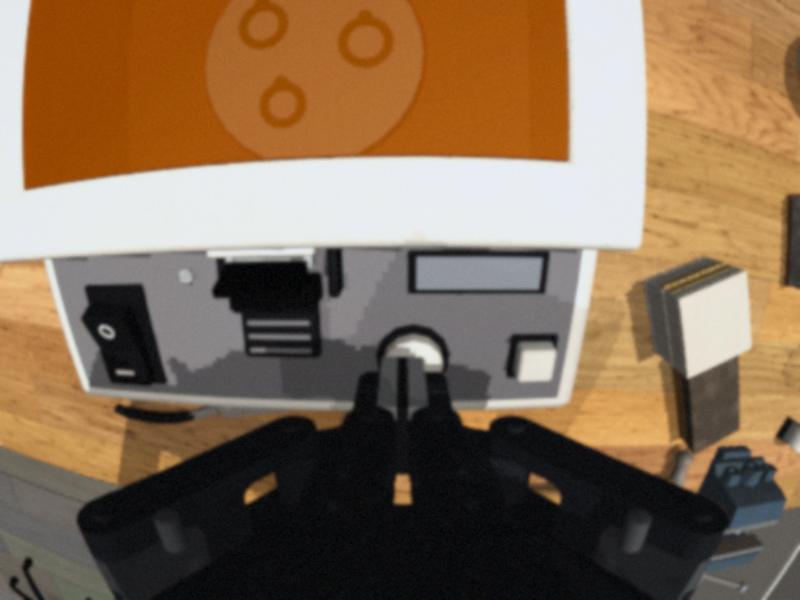

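Tip is about 4 mm left of the key centre (key px 412,350; tip px 402,360). Correcting, then pressing.

{"api": "apply_moves", "payload": {"series": [[0,[0.001,-0.004,0],0],[0,[0.001,-0.004,-0.004],0],[0,[0.001,-0.004,-0.008],0],[0,[0.001,-0.004,-0.01],0],[0,[0.001,-0.004,-0.012],0]]}}

```text
time: 12.0
tool_pos: [443.4, -88.0, 105.7]
tcp_rot: [180.0, 0.2, 6.0]
ft_force: [-0.2, 0.0, 2.2]
finger_gap: -0.2
```

{"api": "apply_moves", "payload": {"series": [[0,[0,0,-0.001],0],[0,[0,0,-0.002],0]]}}

```text
time: 12.25
tool_pos: [443.7, -88.0, 103.9]
tcp_rot: [180.0, 0.2, 6.0]
ft_force: [0.2, 1.0, 3.6]
finger_gap: -0.3
```

{"api": "apply_moves", "payload": {"series": [[0,[0,0,-0.001],0],[0,[0,0,-0.002],0],[0,[0,0,-0.002],0]]}}

```text
time: 12.62
tool_pos: [443.9, -88.0, 102.9]
tcp_rot: [180.0, 0.1, 6.0]
ft_force: [-3.9, 2.0, 11.2]
finger_gap: 0.0
```

{"api": "apply_moves", "payload": {"series": [[0,[0,0,0.002],0],[0,[0,0,0.012],0],[0,[0,0,0.06],0],[0,[-0.03,0,0.1],0],[0,[-0.06,0,0.13],0]]}}

```text
time: 13.25
tool_pos: [383.6, -88.1, 235.1]
tcp_rot: [179.9, 0.0, 6.0]
ft_force: [1.1, 0.0, 0.3]
finger_gap: -0.1
```

{"api": "apply_moves", "payload": {"series": [[0,[-0.01,-0.05,0.02],0],[0,[-0.02,-0.1,0.03],0],[0,[-0.02,-0.1,0.03],0]]}}

```text
time: 13.62
tool_pos: [363.0, -191.0, 266.5]
tcp_rot: [179.8, -0.0, 5.7]
ft_force: [0.3, 0.1, 0.2]
finger_gap: 0.1
```

Run:
```python
from h import *
print(sense()['tool_pos'],sense()['ft_force'])
p=optics.snapshot('wrist');a=cv2.resize(p['color'],(400,300))
p=optics.snapshot('side');b=cv2.resize(p['color'][150:250,230:330],(300,300),interpolation=cv2.INTER_CUBIC)
p=optics.snapshot('top');c=cv2.resize(p['color'][140:290,145:425],(700,300),interpolation=cv2.INTER_CUBIC)
cv2.imwrite('pics/fin.png',np.vstack([np.hstack([a,b]),c]))
```

```text
[ 363.04286709 -191.03964686  266.5484696 ] [0.28222457 0.10484818 0.19411095]
```

View pics/fin.png

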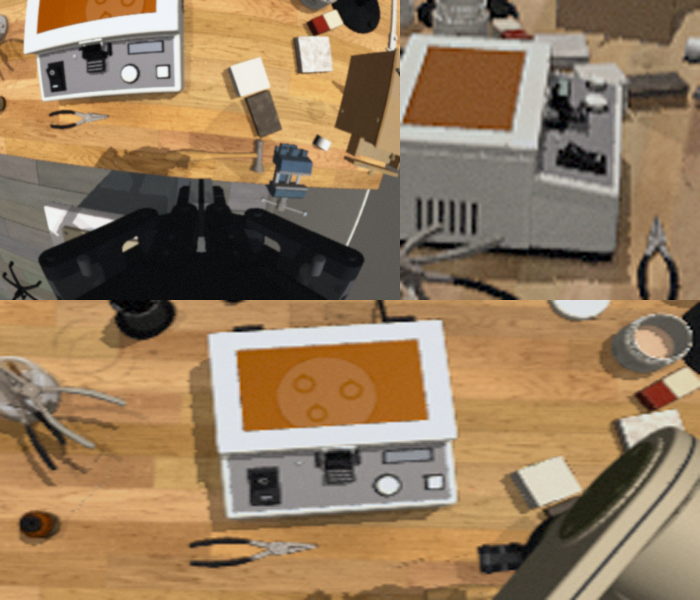

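The lid is shut, the rocker is on, the start key is back up, and the box and its neighbours are where they were.

```bash
python3 -c "
from h import *
print(hand_in())"
```

```text
the job is handed in; nothing more can be done
None
```

I did the job in the order asked and handed it in about 14 s into the 45 s limit.

- **Lid:** I pushed it down near its middle until it bottomed at up to about 27 N. It stayed shut through every later picture.
- **Rocker:** I pressed the bar end down until it bottomed at about 11 N. Before and after side views show it flipped, with the front end down.
- **Start key:** I pressed it until it bottomed. The force rose to 3.6 N, then jumped to 11 N at about the depth expected for its full travel. It then came back up.

**Last checks:** The final pictures show the lid shut, the rocker on and the start key up. In the top view the box has not visibly moved and the things around it look undisturbed. The arm is clear, with wrist force near zero. I did not touch the latch tab or the stop key.

**Disagreements:** One off-axis wrist-camera reading put the start key about 7 mm too far left. The top view, the detector and a closer wrist view agreed on the position I used. I also corrected a 4 mm sideways offset of the tool before pressing the key.

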